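# Close up the spectrophotometer and zero it

### The arm

A 6-joint arm with a two-finger parallel gripper is mounted at the origin on the work surface. World frame = base frame: x ahead of the robot, y to its left, z up, the work surface at z = 0. Lengths are in m, angles in degrees, forces in N, time in s.
With the tool pointing down it reaches from about 0.3 to 0.75 m from the base axis. Payload 8.5 kg.
Tool frame: the origin (TCP) lies at the very end of the fingers, on their centre line; the grasp point (between the pads) lies 19 mm behind it; z points along the fingers, y is the direction in which the jaws open and shut (so a half turn about z gives the same grasp; the last joint's range is limited). The gripper opens to 85 mm and grips with 20 to 120 N. Pads are 22 mm wide; open, the fingers measure 114 mm over their backs; the gripper's body (76 mm by 85 mm) begins 54 mm behind the grasp point. The pads swing forward as they close: fully open they stand 13 mm farther back than shut.
Start: joints at [50.861, 21.807, 74.336, -0, 83.858, -12.336], TCP at [0.248, 0.491, 0.231] pointing down, gripper open.
Joint ranges: [-178.18, 178.18], [-50.72, 133.34], [12.68, 142.11], [-81.47, 261.47], [9.98, 163.14], [-165.26, 165.26]. Speed limits (degrees/s): [136.94, 136.94, 180, 180, 180, 180].

### API

Orientations are given as a 3x3 rotation matrix whose columns are the frame's x, y, z axes.
In Python, from rig import env, vision, close_job, spotter gives the robot as it stands. The module is installed in compiled form; this text tells all that it offers.
- The arm moves only by the tool jog_arm, never from a script. Its argument "plan" is a list that holds one entry, the list of rows, each a list of 6 numbers: the shift along the tool's x, y, z in units of 40 mm (1.0 is 40 mm), then the turn, a rotation vector about the tool's x, y, z in units of 0.15 rad (1.0 is 0.15 rad). A call has 1 to 10 rows; each row shifts and turns the commanded pose from where the row before left it, along the tool's axes as they then stand; what a row does not reach is not made up. A row lasts 1/10 s, in which the tool goes at most 50 mm and 8.59 degrees, less where a joint would pass 70% of its speed; a pose out of reach is approached as far as the arm can. A call with a number of a shift or a turn outside -1 to 1 is refused whole. A call with a gripper value outside its range is refused whole. "grip" is the opening, from -1 (shut) to 1 (fully open), set as the call begins (left out, the last holds). The fingers move at their own pace and stop on an object; "squeeze" is the grip in N (left out, the last holds). Time passes only in rows, so rows that do not move let the fingers close. It gives the time, the measured TCP pose, the force and the opening at its end, in the units of the state.
- env.observe(): the state, without advancing time (a new reading comes with each control period).
- vision.get_image(name): name is "side" or "top" or "wrist"; returns (picture, depth): 400x640x3 uint8, red, green, blue; 400x640 float32, m along the optical axis (not along the pixel's ray), 0 where there is no reading.
- vision.camera_info(name): a dict with "fx", "fy", "cx", "cy" (pixels), "k1" (the pictures are not rectified: a ray, as slopes to the right and down, at radius r is drawn at 1 + k1 r^2 times it, then the intrinsics apply), "rvec" (rotation vector, rad) and "tvec" (3), from world to camera coordinates, as OpenCV has them. Camera axes: x right, y down, z forward; pixel columns grow to the right and rows downward; lengths in m; the calibration is good to about 2 mm. A picture is of the moment at which its call begins: read the wrist's pose just before it. camera_info takes no time and is no camera call; for the wrist camera it gives the pose at the moment of the call.
- close_job(): hands the job in, once; it reports no verdict.
Trained networks look in the newest picture that a camera, given by its name, has taken for a name from the list of things; names that differ only in an ending like _2 or _b are one class to them, and where a whole thing is asked for, a point or a joint stands for the part that bears it (a point fixed in the world has none). Each returns a list of dicts, best first, with "score" (0 to 1); they miss things now and then, are a little off and sometimes report something else, mostly with a low value. They report only what shows in the picture. A call takes as long as a camera call.
- spotter.trace(camera, query): "pixels" (400x640 bool, what is visible of it) and "rect" ([left, top, right, bottom] in pixels, round what is visible of it).
The state is a dict: "time_s": time; "q": joint angles; "qvel": joint speeds; "joint_efforts": joint torques, N m; "position": TCP position; "tool_rot": TCP orientation; "ft_force": force on the tool from outside, world axes, zero at the start; "wrist_torque": the same for the moment, N m; "grip_width": finger opening in m.
Only numpy, scipy, OpenCV 4.12 (cv2) and the standard library are available. Lean on these libraries where they do the work, as an engineer would, in place of code of your own. Each camera call takes 0.05 s, during which the arm holds its last target.

### The job

Get the spectrophotometer ready for its zero reading: gently push the cell-changer rod at its front fully in and push its open sample lid down until it is fully shut, in either order. Then press the long key all the way down with a fingertip and let it come up again; leave the round keys alone, and do not move or pick up anything standing around.

Things in the scene. Friction and masses are not known exactly. Their poses are not given: they have to be found in the camera images.
- spectro: beige spectrophotometer, fixed, 220 mm deep (its x), 340 wide (y), deck 140 high. Origin: centre of its underside; -x is its front (to the robot), +y its left as the robot sees it. Open sample bay at its right: x -75 to 75, y -158 to -30 mm. On the left: key panel in front; behind it a display wedge, x -30 to 52, y 32 to 168 mm, up to 171 mm above the bench
- bay_lid (a joint): angle of the grey sample lid, rad: 0 shut flat on the deck, grows as it opens up and to the left (+y), 1.57 upright, at most 1.7. Plate 166 mm (instrument x) by 138 by 10 mm, hinged along its left edge; a lip 14 mm long, 45 mm wide on the free edge. A friction hinge holds it at any angle; 1 to 4 N near the free edge moves it down
- lid_hinge (a point): middle of the lid's hinge line, 146 mm above the bench, at half the lid's thickness, at (0, -30, 146) mm in the instrument
- lid_edge (a point): middle of the lid's free edge on its outer face (the face that looks up when shut, and left when upright), 140 mm from the hinge line; the outer face lies 5 mm outside the hinge line's plane
- cell_rod (a joint): how far the cell-changer rod stands pulled out, m: 0 fully in, at most 0.05. It slides along the instrument's x, out of its front (-x); about 3 N of friction, no spring, so it stays where it is left
- rod_end (a point): centre of the flat front face of the black round knob (30 mm diameter, 12 mm thick) at the end of the 8 mm rod, 110 mm above the bench. When fully in this face still stands 30 mm in front of the instrument's front, at (-140, -100, 110) mm in the instrument
- long_key (a joint): travel of the long white key, m: 0 up, 0.006 fully down; sprung, about 5 N to push fully down; springs back when let go
- long_key_top (a point): centre of the top of the long key, 50 mm (instrument y) by 24 mm (x), 151 mm above the bench when up, 11 mm proud of the deck; at (-78, 45) mm in the instrument
- round_key_a (a joint): travel of the nearer round key (18 mm diameter), 67 mm left of the long key's centre, m: 0 up, 0.006 down; leave it alone
- round_key_b (a joint): travel of the farther round key (18 mm diameter), 97 mm left of the long key's centre, m: 0 up, 0.006 down; leave it alone
- cell_box: loose black box for sample cells, 45 x 100 x 35 mm, on the rear left of the instrument's deck; origin at the centre of its underside; a bystander
- beaker: loose glass beaker, 68 mm across, 90 mm high, in front of the instrument's left; origin at the centre of its underside; a bystander
- reagent: loose white bottle, 68 mm across, 150 mm high, right of the instrument; origin at the centre of its underside; a bystander
- vial: loose small amber jar, 44 mm across, 65 mm high, in front of the instrument's right; origin at the centre of its underside; a bystander
- marker: loose black marker pen, 135 mm long, 15 mm thick, lying in front of the instrument; origin near its middle on its underside; a bystander
- big_jar: loose large red jar with a white cap, 110 mm across, 170 mm high, at the left of the bench; origin at the centre of its underside; a bystander

How it is judged:
By the outcome, as a careful person would: the job done as asked, in the order asked, and still so for the second after the job is handed in, with the robot touching nothing.
It also fails if it takes over 48 s, if anything falls off the work surface, if the arm or the gripper's body presses on something with over 40 N, if the wrist force passes 120 N, or if a joint passes its speed limit or range.

## Working session

There is one attempt and no reset: what is moved stays moved. The work goes in short steps, Python scripts to look and compute and a tool call to move; the robot and the scene stay as the last step left them, time stands still between calls to the robot, and variables do not carry over. Pictures are saved under pics/ and viewed, and the job is handed in when it is done.

Besides the shell and the picture viewer there is one more tool, called after "Emit:" as name(argument=value, ...) on one line, values as JSON. jog_arm: Moves the arm, as the interface text tells. Its arguments: {"type":"object","properties":{"plan":{"type":"array"},"grip":{"type":"number"},"squeeze":{"type":"number"}},"required":["plan"]}

```bash
mkdir -p pics; cat > h.py <<'E'
import numpy as np,cv2
from rig import env,vision,close_job,spotter
def cam(n):
    c=vision.camera_info(n);R=cv2.Rodrigues(np.array(c['rvec'],float))[0];return c,R,np.array(c['tvec'],float).ravel()
def deproj(n,u,v,z,ci=None):
    c,R,t=ci or cam(n)
    u=np.asarray(u,float);v=np.asarray(v,float)
    xd=(u-c['cx'])/c['fx'];yd=(v-c['cy'])/c['fy'];x,y=xd.copy(),yd.copy()
    for _ in range(20):
        f=1+c['k1']*(x*x+y*y);x=xd/f;y=yd/f
    P=np.stack([x*z,y*z,z*np.ones_like(x)],-1)
    return (P-t)@R
def proj(n,P,ci=None):
    c,R,t=ci or cam(n);p=np.atleast_2d(P)@R.T+t;x=p[:,0]/p[:,2];y=p[:,1]/p[:,2];f=1+c['k1']*(x*x+y*y)
    return np.stack([c['fx']*x*f+c['cx'],c['fy']*y*f+c['cy']],-1)
def snap(n,f):
    im,d=vision.get_image(n);cv2.imwrite('pics/'+f,im[:,:,::-1]);return im,d
E
python3 - <<'E'
from h import *
for n in ['side','top','wrist']:
    im,d=snap(n,n+'0.png');np.save(n+'0.npy',d)
    c,R,t=cam(n);print(n,-R.T@t,R[2],c['fx'],c['k1'])
print(env.observe())
E
```

```text
side [ 0.2989186  -0.76791873  0.9749481 ] [ 0.2582317   0.68587683 -0.68035973] 440.53460487320325 -0.10041484129301576
top [0.59446206 0.09196124 1.06002349] [ 0.01910126 -0.01751824 -0.99966407] 413.91189951407694 -0.013329884930308426
wrist [0.17311625 0.52933268 0.37350832] [ 0.2896335  -0.14876702 -0.94550558] 335.9354633446969 -0.011306669686118584
{'time_s': 0.15, 'q': array([ 5.08612701e+01,  2.18340611e+01,  7.43697403e+01,  6.27809182e-04,
        8.38581213e+01, -1.23366506e+01]), 'qvel': array([-0.07300888,  0.00255076, -0.10812227, -0.0633758 ,  0.0232733 ,
        0.07122698]), 'joint_efforts': array([ 2.61707857e-03, -4.48625100e+01, -2.31347662e+01, -1.74042157e-04,
        3.78719182e-03,  1.80208770e-05]), 'position': array([0.2478768 , 0.49074915, 0.2308651 ]), 'tool_rot': array([[-8.92568840e-01,  4.50910622e-01, -6.90623292e-04],
       [ 4.50911086e-01,  8.92568486e-01, -8.31379175e-04],
       [ 2.41550886e-04, -1.05347284e-03, -9.99999416e-01]]), 'ft_force': array([ 0.4199055 , -0.21339546, -0.28813806]), 'wrist_torque': array([ 0.00280132, -0.00786201, -0.02656992]), 'grip_width': 0.0853569971440165}
```

View pics/side0.png

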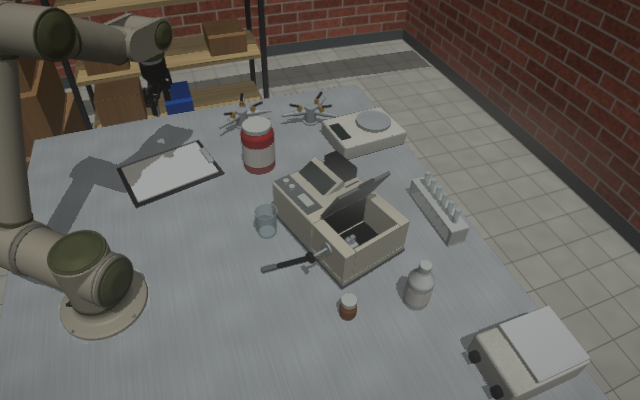

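View pics/top0.png

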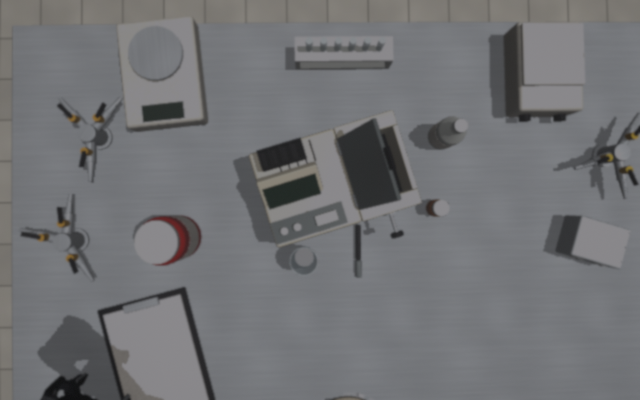

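View pics/wrist0.png

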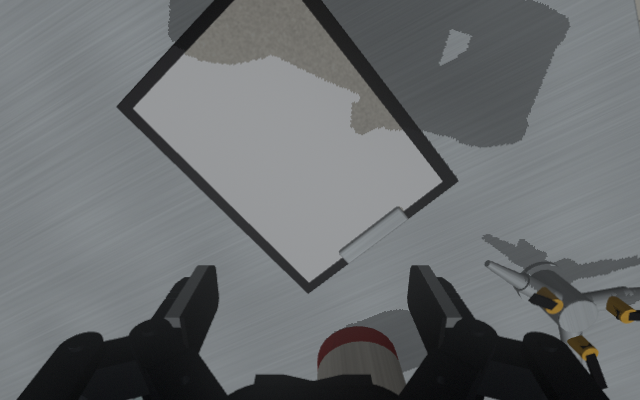

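```bash
python3 - <<'E'
from h import *
im=cv2.imread('pics/top0.png');d=np.load('top0.npy')
cv2.imwrite('pics/topz.png',cv2.resize(im[90:290,230:480],None,fx=3,fy=3,interpolation=cv2.INTER_CUBIC))
vv,uu=np.mgrid[0:400,0:640]
P=deproj('top',uu,vv,d);z=P[...,2]
print('bench',np.median(z[(d>0)&(uu<330)&(vv>300)&(uu>230)]))
m=(d>0)&(z>0.130)&(z<0.150)&(uu>235)&(uu<430)&(vv>100)&(vv<260)
m=cv2.morphologyEx(m.astype(np.uint8),cv2.MORPH_OPEN,np.ones((3,3)))
cv2.imwrite('pics/deck.png',cv2.resize(m[90:290,230:480]*255,None,fx=3,fy=3))
q=P[m>0]
print(len(q),np.median(q[:,2]))
r=cv2.minAreaRect(q[:,:2].astype(np.float32));print(r,cv2.boxPoints(r))
for n in ['spectro','bay_lid','cell_rod','long_key','vial','marker','beaker','reagent','big_jar','cell_box']:
    o=spotter.trace('top',n)
    print(n,[(round(x['score'],2),x['rect'],int(x['pixels'].sum()),np.round(np.median(P[x['pixels']&(d>0)],0),3)) for x in o[:2]])
E
```

```text
bench -0.00011986068554445583
7996 0.14039500832734733
((0.6591551303863525, 0.032836854457855225), (0.22036436200141907, 0.34050410985946655), 16.531932830810547) [[ 0.50508255  0.1646986 ]
 [ 0.6019729  -0.16172951]
 [ 0.8132277  -0.09902489]
 [ 0.7163374   0.22740322]]
spectro [(0.83, [243.6, 107.4, 421.2, 247.9], 14181, array([0.648, 0.021, 0.142]))]
bay_lid [(0.97, [339.0, 115.1, 399.6, 208.9], 3589, array([ 0.678, -0.031,  0.225]))]
cell_rod [(0.68, [389.1, 216.7, 401.1, 235.6], 141, array([ 0.538, -0.104,  0.115]))]
long_key [(0.81, [312.8, 209.3, 340.8, 222.5], 258, array([0.573, 0.056, 0.151]))]
vial [(0.58, [427.0, 199.3, 448.5, 218.8], 301, array([ 0.589, -0.221,  0.063])), (0.35, [387.5, 215.7, 402.0, 236.9], 130, array([ 0.536, -0.103,  0.116]))]
marker [(0.87, [355.3, 225.6, 359.9, 275.0], 298, array([ 0.487, -0.031,  0.014])), (0.4, [280.0, 226.7, 287.0, 232.8], 57, array([0.544, 0.146, 0.151]))]
beaker [(0.59, [290.3, 246.3, 317.1, 276.6], 645, array([0.461, 0.108, 0.018]))]
reagent [(0.75, [431.4, 116.1, 471.3, 147.8], 986, array([ 0.765, -0.235,  0.101])), (0.36, [290.2, 245.9, 318.6, 279.3], 658, array([0.461, 0.107, 0.021]))]
big_jar [(0.91, [135.8, 212.4, 198.8, 267.7], 2594, array([0.529, 0.398, 0.168]))]
cell_box [(0.8, [256.7, 136.0, 309.2, 172.8], 1140, array([0.711, 0.152, 0.146]))]
```

```bash
python3 - <<'E'
from h import *
im,d=snap('side','side1.png')
cv2.imwrite('pics/sidez.png',cv2.resize(im[140:340,240:450,::-1],None,fx=3.5,fy=3,interpolation=cv2.INTER_CUBIC))
vv,uu=np.mgrid[0:400,0:640]
P=deproj('side',uu,vv,d)
for n in ['spectro','bay_lid','cell_rod','long_key','vial','marker','reagent','beaker']:
    o=spotter.trace('side',n)
    print(n,[(round(x['score'],2),x['rect'],int(x['pixels'].sum()),np.round(np.median(P[x['pixels']&(d>0)],0),3)) for x in o[:2]])
    if n in('bay_lid','cell_rod','long_key') and o: np.save('side_'+n+'.npy',P[o[0]['pixels']&(d>0)])
E
```

```text
spectro [(0.87, [272.2, 157.0, 405.9, 286.1], 10804, array([ 0.636, -0.021,  0.126]))]
bay_lid []
cell_rod [(0.61, [305.7, 233.7, 361.5, 265.4], 256, array([ 0.64 , -0.088,  0.102])), (0.46, [242.9, 115.1, 273.4, 174.7], 1756, array([0.518, 0.38 , 0.115]))]
long_key []
vial [(0.96, [337.0, 296.7, 358.3, 320.1], 407, array([ 0.584, -0.241,  0.053])), (0.47, [304.3, 233.6, 359.4, 266.2], 215, array([ 0.573, -0.098,  0.103]))]
marker [(0.49, [262.3, 253.9, 308.2, 275.3], 287, array([ 0.48 , -0.037,  0.012]))]
reagent [(0.85, [401.4, 258.6, 434.6, 309.4], 1090, array([ 0.758, -0.266,  0.092]))]
beaker [(0.6, [254.0, 203.4, 276.7, 238.6], 588, array([0.469, 0.088, 0.062]))]
```

```bash
cat >> h.py <<'E'
YAW=np.radians(16.53);C0=np.array([.6595,.0335,0])
RI=np.array([[np.cos(YAW),-np.sin(YAW),0],[np.sin(YAW),np.cos(YAW),0],[0,0,1]])
def w(p): return np.asarray(p)@RI.T+C0
def inst(P): return (np.asarray(P)-C0)@RI
E
python3 - <<'E'
from h import *
im,d=vision.get_image('top')
vv,uu=np.mgrid[0:400,0:640];P=deproj('top',uu,vv,d)
o=spotter.trace('top','bay_lid')[0];m=cv2.erode(o['pixels'].astype(np.uint8),np.ones((5,5)))>0
q=inst(P[m&(d>0)]);
A=np.c_[q[:,1],np.ones(len(q))]
s=np.polyfit(q[:,1],q[:,2],1);print('lid fit',s,np.degrees(np.arctan(s[0])),q.min(0),q.max(0), np.percentile(q,[2,98],axis=0))
M=(d>0)&(P[...,2]>.09)
qi=inst(P)
mm=M&(qi[...,0]<-112)&(qi[...,0]>-220)&(abs(qi[...,1]+100)<30)
r=qi[mm];print('rod',len(r),r.min(0),r.max(0))
for x in np.arange(-200,-110,5):
    k=r[(r[:,0]>=x)&(r[:,0]<x+5)]
    if len(k):print(x,len(k),k.min(0)[1:],k.max(0)[1:])
k=spotter.trace('top','long_key')[0];print('key',inst(P[k['pixels']&(d>0)]).min(0),inst(P[k['pixels']&(d>0)]).max(0))
for nm in['vial','beaker','marker','reagent']:
    k=spotter.trace('top',nm)[0]['pixels']&(d>0)&(P[...,2]>.008);a=P[k];b=inst(a);print(nm,a.min(0),a.max(0),'inst',b.min(0),b.max(0))
E
```

```text
lid fit [-1.82727599  0.10140785] -61.30975647524768 [-0.07879316 -0.10197489  0.15692927] [ 0.07626604 -0.03128494  0.2830724 ] [[-0.07455064 -0.09636218  0.16359966]
 [ 0.07220863 -0.0343064   0.27571979]]Traceback (most recent call last):
  File "<stdin>", line 11, in <module>
    return umr_minimum(a, axis, None, out, keepdims, initial, where)
ValueError: zero-size array to reduction operation minimum which has no identity
```

View pics/topz.png

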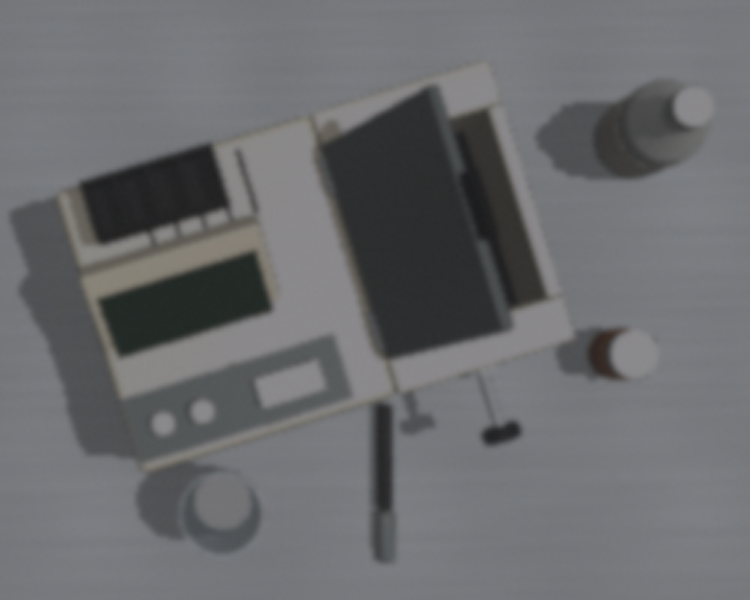

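View pics/sidez.png

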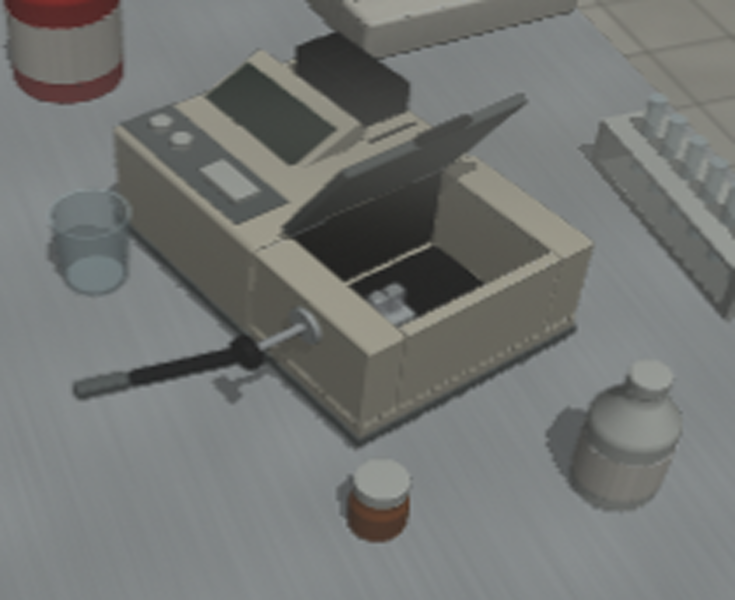

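```bash
cat >> h.py <<'E'
def go(target, Rt=None):
    "report tool-frame units to shift to target from now, and turn"
    s=env.observe();R=s['tool_rot'];p=s['position']
    print('t',s['time_s'],'pos',p.round(4),'inst',(inst(p)*1000).round(1),'F',(s['ft_force']@RI).round(2))
    print('shift units',(R.T@(np.asarray(target)-p)/.04).round(2))
    if Rt is not None: print('turn units',(cv2.Rodrigues(R.T@Rt)[0].ravel()/.15).round(2))
RT=np.c_[-RI[:,0],RI[:,1],-RI[:,2]]
E
python3 - <<'E'
from h import *
im,d=vision.get_image('top')
vv,uu=np.mgrid[0:400,0:640];P=deproj('top',uu,vv,d)
qi=inst(P);M=(d>0)&(P[...,2]>.09)
mm=M&(qi[...,0]<-.112)&(qi[...,0]>-.22)&(abs(qi[...,1]+.1)<.03)
r=qi[mm]
for x in np.arange(-.2,-.11,.005):
    k=r[(r[:,0]>=x)&(r[:,0]<x+.005)]
    if len(k):print(x.round(3),len(k),k.min(0).round(3),k.max(0).round(3))
for nm in['long_key','vial','beaker','marker','reagent']:
    k=spotter.trace('top',nm)
    if not k: print(nm,None);continue
    k=k[0]['pixels']&(d>0)&(P[...,2]>.008);a=P[k];b=inst(a);print(nm,a.min(0).round(3),a.max(0).round(3),'inst',b.min(0).round(3),b.max(0).round(3))
go(w([-.25,-.1,.25]),RT)
E
```

```text
-0.175 2 [-0.17  -0.1    0.117] [-0.17  -0.091  0.121]
-0.17 25 [-0.17  -0.115  0.112] [-0.165 -0.086  0.128]
-0.165 30 [-0.165 -0.114  0.107] [-0.16  -0.086  0.127]
-0.16 24 [-0.16  -0.111  0.1  ] [-0.155 -0.086  0.126]
-0.155 6 [-0.155 -0.103  0.11 ] [-0.151 -0.097  0.118]
-0.15 8 [-0.15  -0.104  0.11 ] [-0.145 -0.097  0.115]
-0.145 8 [-0.145 -0.103  0.112] [-0.14  -0.096  0.115]
-0.14 7 [-0.14  -0.102  0.111] [-0.136 -0.097  0.116]
-0.135 8 [-0.135 -0.103  0.108] [-0.13  -0.097  0.114]
-0.13 8 [-0.13  -0.103  0.111] [-0.125 -0.096  0.117]
-0.125 7 [-0.125 -0.102  0.111] [-0.12  -0.097  0.115]
-0.12 8 [-0.12  -0.105  0.109] [-0.116 -0.096  0.116]
-0.115 17 [-0.115 -0.116  0.113] [-0.112 -0.083  0.128]
long_key [0.558 0.029 0.141] [0.588 0.078 0.155] inst [-0.09   0.02   0.141] [-0.066  0.068  0.155]
vial [ 0.568 -0.248  0.01 ] [ 0.611 -0.206  0.07 ] inst [-0.163 -0.251  0.01 ] [-0.12  -0.209  0.07 ]
beaker [0.436 0.074 0.008] [0.502 0.139 0.093] inst [-0.195  0.091  0.008] [-0.128  0.157  0.093]
marker [ 0.417 -0.039  0.008] [ 0.548 -0.023  0.021] inst [-0.252 -0.036  0.008] [-0.124  0.012  0.021]
reagent [ 0.739 -0.283  0.009] [ 0.806 -0.214  0.154] inst [-0.006 -0.335  0.009] [ 0.061 -0.268  0.154]
t 1.5 pos [0.248  0.4909 0.2313] inst [-264.3  555.6  231.3] F [ 0.32  0.38 -0.43]
shift units [-11.51 -11.67  -0.47]
turn units [-0.   -0.   -5.04]
```

Emit:
jog_arm(plan=[[[0,0,-0.2,0,0,-0.8],[0,0,-0.2,0,0,-0.85],[0,0,0,0,0,-0.85],[0,0,0,0,0,-0.85],[0,0,0,0,0,-0.85],[0,0,0,0,0,-0.84]]], grip=-1, squeeze=30)

```text
time_s: 2.1
position: [0.248, 0.4909, 0.2473]
tool_rot: [[-0.957, -0.289, 0.0], [-0.289, 0.957, -0.0], [-0.0, -0.0, -1.0]]
ft_force: [-1.5, -0.2, -0.4]
grip_width: 0.0
```

```bash
python3 -c "
from h import *
go(w([-.25,-.1,.25]),RT)"
```

```text
t 2.1 pos [0.248  0.4909 0.2473] inst [-264.4  555.6  247.3] F [-1.44  0.26 -0.41]
shift units [ -0.28 -16.39  -0.07]
turn units [-0.    0.    0.03]
```

Emit:
jog_arm(plan=[[[0,-0.6,0,0,0,0],[0,-0.9,0,0,0,0],[0,-0.9,0,0,0,0],[0,-0.9,0,0,0,0],[0,-0.9,0,0,0,0],[0,-0.9,0,0,0,0],[0,-0.9,0,0,0,0],[0,-0.9,0,0,0,0],[0,-0.9,0,0,0,0],[0,-0.6,0,0,0,0]]])

```text
time_s: 3.1
position: [0.3438, 0.167, 0.2475]
tool_rot: [[-0.959, -0.283, 0.001], [-0.283, 0.959, -0.0], [-0.001, -0.0, -1.0]]
ft_force: [-0.3, -0.2, -0.2]
grip_width: -0.0002
```

Emit:
jog_arm(plan=[[[0,-0.6,0,0,0,0],[0,-0.9,0,0,0,0],[0,-0.9,0,0,0,0],[0,-0.9,0,0,0,0],[0,-0.9,0,0,0,0],[0,-0.9,0,0,0,0],[0,-0.9,0,0,0,0],[0,-0.9,0,0,0,0],[0,-0.7,0,0,0,0],[0,-0.3,0,0,0,0]]])

```text
time_s: 4.1
position: [0.4337, -0.1363, 0.2471]
tool_rot: [[-0.959, -0.282, -0.0], [-0.282, 0.959, -0.0], [0.0, -0.0, -1.0]]
ft_force: [-0.4, -0.0, 0.0]
grip_width: -0.0001
```

```bash
python3 -c "
from h import *
go(w([-.215,-.1,.098]),RT)
snap('wrist','w1.png');snap('side','s2.png')"
```

```text
t 4.1 pos [ 0.4337 -0.1363  0.2471] inst [-264.7  -98.5  247.1] F [-0.34  0.09  0.02]
shift units [-1.24 -0.03  3.73]
turn units [-0.   -0.   -0.02]
```

View pics/w1.png

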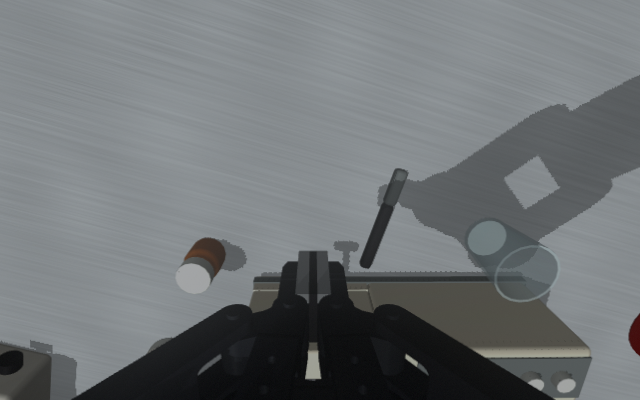

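View pics/s2.png

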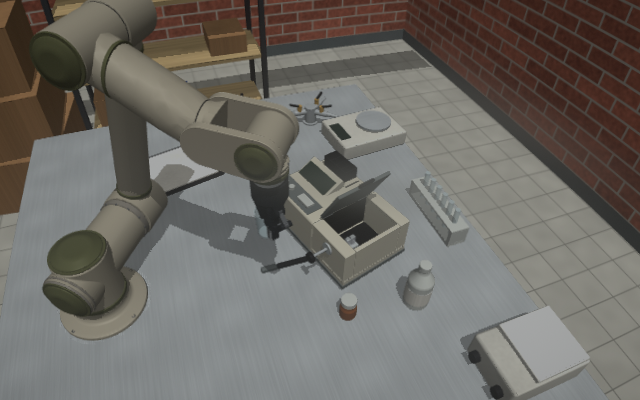

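Emit:
jog_arm(plan=[[[-0.1,0,0.4,0,0,0],[-0.2,0,0.7,0,0,0],[-0.2,0,0.7,0,0,0],[-0.1,-0.03,0.7,0,0,0],[0,0,0.7,0,0,0],[0,0,0.45,0,0,0],[0,0,0.15,0,0,0]]])

```text
time_s: 4.9
position: [0.4557, -0.1268, 0.0941]
tool_rot: [[-0.958, -0.285, -0.003], [-0.285, 0.958, 0.002], [0.002, 0.002, -1.0]]
ft_force: [0.5, -0.6, -0.2]
grip_width: 0.0003
```

```bash
python3 -c "
from h import *
go(w([-.170,-.1,.096]),RT)
snap('side','s3.png')"
```

```text
t 4.9 pos [ 0.4557 -0.1268  0.0941] inst [-240.9  -95.7   94.1] F [ 0.29 -0.71 -0.19]
shift units [-1.77 -0.11 -0.05]
turn units [ 0.02 -0.01  0.01]
```

View pics/s3.png

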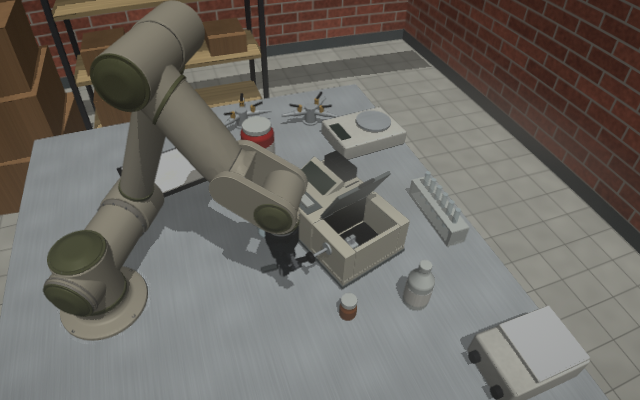

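Emit:
jog_arm(plan=[[[-0.2,-0.05,0,0,0,0],[-0.3,-0.05,0,0,0,0],[-0.3,0,0,0,0,0],[-0.3,0,0,0,0,0],[-0.2,0,0,0,0,0],[-0.15,0,0,0,0,0],[-0.1,0,0,0,0,0],[-0.1,0,0,0,0,0]]])

```text
time_s: 5.75
position: [0.5209, -0.1135, 0.0953]
tool_rot: [[-0.959, -0.284, -0.001], [-0.284, 0.959, 0.0], [0.001, 0.0, -1.0]]
ft_force: [-3.1, 0.0, 2.4]
grip_width: 0.0002
```

Emit:
jog_arm(plan=[[[-0.06,0,0,0,0,0],[-0.06,0,0,0,0,0],[-0.06,0,0,0,0,0],[-0.06,0,0,0,0,0]]])

```text
time_s: 6.15
position: [0.5303, -0.1108, 0.0953]
tool_rot: [[-0.959, -0.284, -0.0], [-0.284, 0.959, 0.0], [0.0, 0.0, -1.0]]
ft_force: [-3.5, 0.9, 2.7]
grip_width: -0.0
```

```bash
python3 -c "
from h import *
go(w([-.151,-.1,.096]),RT)
snap('side','s4.png')"
```

```text
t 6.15 pos [ 0.5303 -0.1108  0.0953] inst [-164.9 -101.6   95.3] F [-3.08  1.87  2.7 ]
shift units [-0.35  0.04 -0.02]
turn units [ 0. -0. -0.]
```

View pics/s4.png

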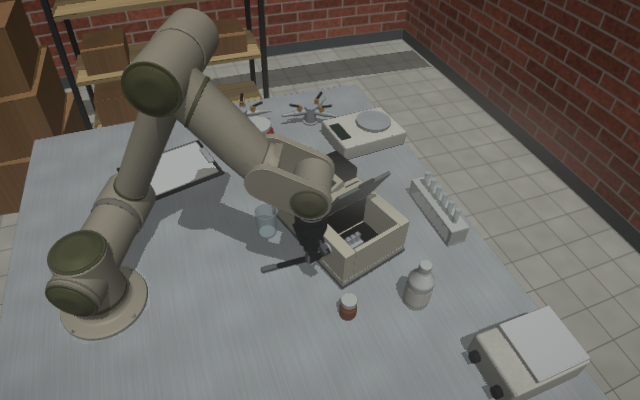

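Emit:
jog_arm(plan=[[[-0.06,0,0,0,0,0],[-0.06,0,0,0,0,0],[-0.06,0,0,0,0,0],[-0.06,0,0,0,0,0]]])

```text
time_s: 6.6
position: [0.5396, -0.1081, 0.0953]
tool_rot: [[-0.959, -0.284, -0.0], [-0.284, 0.959, 0.0], [0.0, 0.0, -1.0]]
ft_force: [-3.5, 0.8, -0.1]
grip_width: -0.0003
```

Emit:
jog_arm(plan=[[[-0.04,0,0,0,0,0],[-0.03,0,0,0,0,0]]])

```text
time_s: 6.8
position: [0.5421, -0.1073, 0.0952]
tool_rot: [[-0.959, -0.284, -0.001], [-0.284, 0.959, 0.0], [0.001, 0.0, -1.0]]
ft_force: [-8.9, -2.5, 4.5]
grip_width: -0.0001
```

Emit:
jog_arm(plan=[[[-0.025,0,0,0,0,0],[0,0,0,0,0,0]]])

```text
time_s: 7.0
position: [0.5421, -0.1073, 0.0952]
tool_rot: [[-0.959, -0.284, -0.003], [-0.284, 0.959, -0.0], [0.003, 0.0, -1.0]]
ft_force: [-9.6, -2.1, 3.9]
grip_width: -0.0001
```

```bash
python3 -c "
from h import *
go(w([-.151,-.1,.096]),RT)"
```

```text
t 7.0 pos [ 0.5421 -0.1073  0.0952] inst [-152.7 -101.6   95.2] F [-9.83  0.76  3.94]
shift units [-0.04  0.04 -0.02]
turn units [ 0.   -0.02 -0.  ]
```

Emit:
jog_arm(plan=[[[-0.05,0,0,0,0,0],[0,0,0,0,0,0]]])

```text
time_s: 7.2
position: [0.5421, -0.1073, 0.0952]
tool_rot: [[-0.959, -0.284, -0.008], [-0.284, 0.959, -0.001], [0.008, 0.001, -1.0]]
ft_force: [-19.2, -6.5, 8.0]
grip_width: -0.0001
```

Emit:
jog_arm(plan=[[[0.2,0,0,0,0,0],[0.5,0,0,0,0,0],[0.6,0,0,0,0,0],[0.3,0,-0.5,0,0,0],[0,0,-0.8,0,0,0],[0,0,-0.9,0,0,0],[0,0,-0.9,0,0,0],[0,0,-0.9,0,0,0],[0,0,-0.7,0,0,0],[0,0,-0.4,0,0,0]]])

```text
time_s: 8.2
position: [0.4845, -0.125, 0.3021]
tool_rot: [[-0.959, -0.284, 0.005], [-0.284, 0.959, -0.002], [-0.004, -0.004, -1.0]]
ft_force: [-0.1, 0.1, -0.1]
grip_width: -0.0001
```

```bash
python3 - <<'E'
from h import *
go(w([-.170,-.06,.36]),RT)
im,d=snap('side','s5.png')
cv2.imwrite('pics/s5z.png',cv2.resize(im[140:340,240:450,::-1],None,fx=3.5,fy=3,interpolation=cv2.INTER_CUBIC))
print('side', [o['rect'] for o in spotter.trace('side','cell_rod')], proj('side',w([[-.14,-.1,.11],[-.17,-.1,.11]])))
E
```

```text
t 8.2 pos [ 0.4845 -0.125   0.3021] inst [-212.9 -102.1  302.1] F [-0.03  0.12 -0.08]
shift units [-1.08  1.05 -1.45]
turn units [-0.02  0.03 -0.  ]
side [[315.8, 227.7, 371.0, 259.6]] [[317.74778627 252.40865533]
 [308.03668789 257.76505334]]
```

View pics/s5z.png

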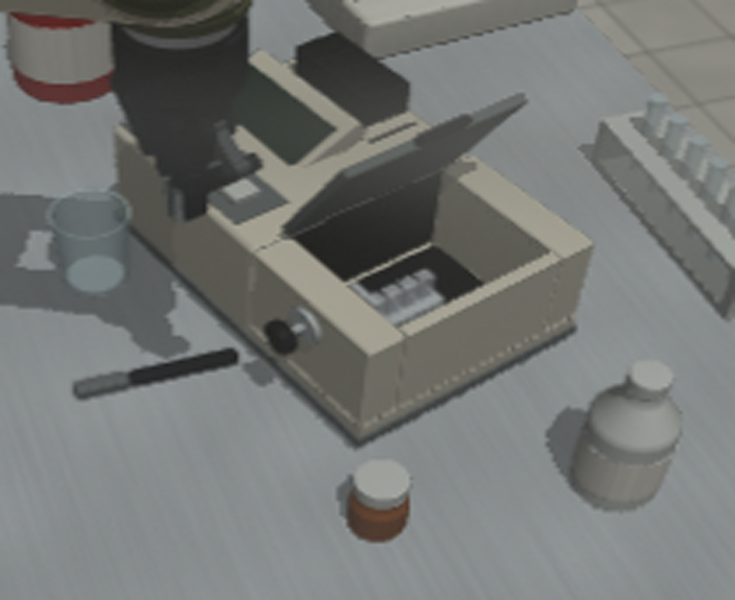

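Emit:
jog_arm(plan=[[[-0.1,0.1,-0.3,0,0,0],[-0.3,0.3,-0.3,0,0,0],[-0.7,0.3,-0.1,0,0,0],[-0.8,0.3,0,0,0,0],[-0.8,0,0,0,0,0],[-0.8,0,0,0,0,0],[-0.6,0,0,0,0,0],[-0.4,0,0,0,0,0]]])

```text
time_s: 9.1
position: [0.6464, -0.0345, 0.3249]
tool_rot: [[-0.959, -0.285, -0.002], [-0.285, 0.959, 0.001], [0.002, 0.001, -1.0]]
ft_force: [-0.1, 0.1, 0.2]
grip_width: 0.0
```

```bash
python3 - <<'E'
from h import *
go(w([-.03,-.061,.257]),RT)
im,d=snap('side','s6.png')
E
```

```text
t 9.1 pos [ 0.6464 -0.0345  0.3249] inst [-31.9 -61.5 324.9] F [-0.03  0.11  0.19]
shift units [-0.05  0.01  1.7 ]
turn units [ 0.01 -0.01  0.  ]
```

View pics/s6.png

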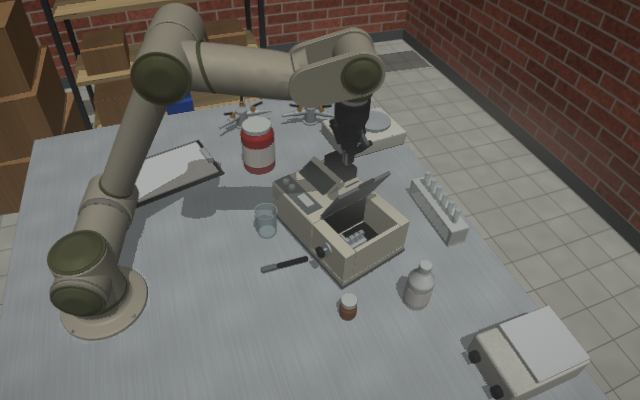

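Emit:
jog_arm(plan=[[[0,0,0.4,0,0,0],[0,0,0.6,0,0,0],[0,0,0.5,0,0,0],[0,0,0.2,0,0,0]]])

```text
time_s: 9.55
position: [0.644, -0.0352, 0.2562]
tool_rot: [[-0.959, -0.284, -0.004], [-0.284, 0.959, 0.001], [0.004, 0.002, -1.0]]
ft_force: [0.1, -0.3, -0.6]
grip_width: 0.0
```

```bash
python3 - <<'E'
from h import *
go(w([-.03,-.061,.257]),RT)
p0=inst(env.observe()['position'])*1000
prev=p0
for a in list(range(60,0,-6))+[3,0]:
    t=np.radians(a);q=np.array([-31,-30-120*np.cos(t)+5*np.sin(t)+7,146+120*np.sin(t)+5*np.cos(t)])
    print(a,q.round(1),((q-prev)[1]/40).round(2),(-(q-prev)[2]/40).round(2));prev=q
E
```

```text
t 9.55 pos [ 0.644  -0.0352  0.2562] inst [-34.4 -61.4 256.2] F [-0.03 -0.27 -0.57]
shift units [-0.11  0.01 -0.02]
turn units [ 0.02 -0.03 -0.  ]
60 [-31.  -78.7 252.4] -0.43 0.09
54 [-31.  -89.5 246. ] -0.27 0.16
48 [-31.  -99.6 238.5] -0.25 0.19
42 [ -31.  -108.8  230. ] -0.23 0.21
36 [ -31.  -117.1  220.6] -0.21 0.24
30 [ -31.  -124.4  210.3] -0.18 0.26
24 [ -31.  -130.6  199.4] -0.15 0.27
18 [ -31.  -135.6  187.8] -0.12 0.29
12 [ -31.  -139.3  175.8] -0.09 0.3
6 [ -31.  -141.8  163.5] -0.06 0.31
3 [ -31.  -142.6  157.3] -0.02 0.16
0 [ -31. -143.  151.] -0.01 0.16
```

Emit:
jog_arm(plan=[[[0,-0.2,0.04,0,0,0],[0,-0.2,0.05,0,0,0],[0,-0.14,0.08,0,0,0],[0,-0.14,0.08,0,0,0],[0,-0.13,0.09,0,0,0],[0,-0.13,0.1,0,0,0]]])

```text
time_s: 10.15
position: [0.6559, -0.0718, 0.2418]
tool_rot: [[-0.959, -0.284, 0.001], [-0.284, 0.959, -0.0], [-0.001, -0.001, -1.0]]
ft_force: [-0.2, 0.7, 3.0]
grip_width: -0.0002
```

```bash
python3 - <<'E'
from h import *
go(w([-.03,-.100,.2385]),RT)
im,d=snap('side','s7.png')
cv2.imwrite('pics/s7z.png',cv2.resize(im[100:300,240:450,::-1],None,fx=3.5,fy=3,interpolation=cv2.INTER_CUBIC))
E
```

```text
t 10.15 pos [ 0.6559 -0.0718  0.2418] inst [-33.5 -99.9 241.8] F [0.03 0.72 2.97]
shift units [-0.09 -0.    0.08]
turn units [-0.    0.01 -0.  ]
```

View pics/s7z.png

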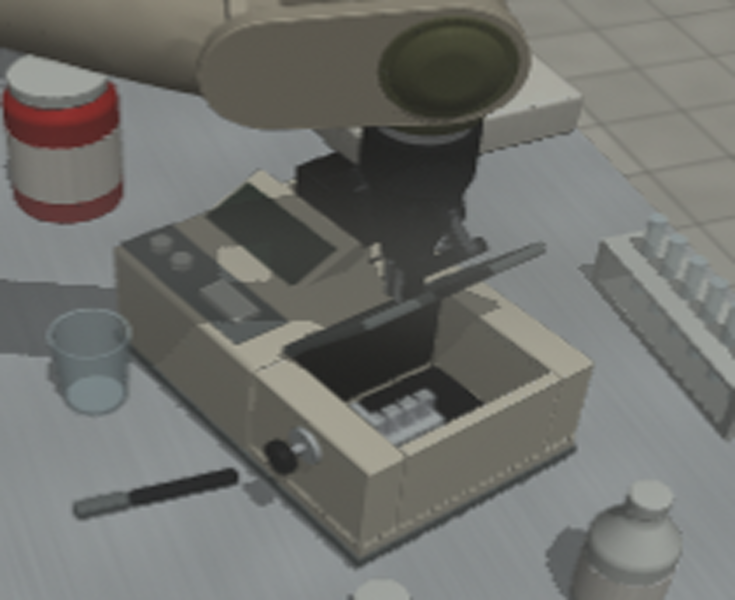

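Lid follows with about 3 N. Continue.

Emit:
jog_arm(plan=[[[0,-0.12,0.13,0,0,0],[0,-0.11,0.13,0,0,0],[0,-0.11,0.13,0,0,0],[0,-0.1,0.13,0,0,0],[0,-0.09,0.13,0,0,0],[0,-0.09,0.13,0,0,0],[0,-0.08,0.14,0,0,0],[0,-0.07,0.14,0,0,0]]])

```text
time_s: 11.0
position: [0.6644, -0.1011, 0.1988]
tool_rot: [[-0.959, -0.284, 0.0], [-0.284, 0.959, -0.0], [0.0, -0.0, -1.0]]
ft_force: [-0.0, -0.8, 2.0]
grip_width: 0.0003
```

Emit:
jog_arm(plan=[[[0,-0.06,0.15,0,0,0],[0,-0.06,0.15,0,0,0],[0,-0.05,0.15,0,0,0],[0,-0.04,0.15,0,0,0],[0,-0.03,0.15,0,0,0],[0,-0.03,0.15,0,0,0]]])

```text
time_s: 11.6
position: [0.6674, -0.1112, 0.1628]
tool_rot: [[-0.959, -0.284, -0.0], [-0.284, 0.959, 0.0], [0.0, 0.0, -1.0]]
ft_force: [1.6, -0.1, 1.4]
grip_width: 0.0
```

```bash
python3 - <<'E'
from h import *
go(w([-.03,-.143,.151]),RT)
E
```

```text
t 11.6 pos [ 0.6674 -0.1112  0.1628] inst [ -33.6 -140.9  162.8] F [ 1.48 -0.51  1.37]
shift units [-0.09 -0.05  0.29]
turn units [ 0. -0. -0.]
```

Emit:
jog_arm(plan=[[[0,-0.02,0.1,0,0,0],[0,-0.02,0.1,0,0,0],[0,0,0.05,0,0,0],[0,0,0.03,0,0,0]]])

```text
time_s: 12.0
position: [0.6678, -0.1125, 0.1519]
tool_rot: [[-0.959, -0.284, -0.0], [-0.284, 0.959, 0.0], [0.0, 0.0, -1.0]]
ft_force: [-1.1, 0.6, 1.7]
grip_width: -0.0
```

Emit:
jog_arm(plan=[[[0,0,0.03,0,0,0],[0,0,0,0,0,0]]])

```text
time_s: 12.2
position: [0.6678, -0.1126, 0.1511]
tool_rot: [[-0.959, -0.284, 0.0], [-0.284, 0.959, -0.0], [-0.0, -0.0, -1.0]]
ft_force: [-0.5, 0.3, 2.0]
grip_width: -0.0002
```

Emit:
jog_arm(plan=[[[0,0,0.03,0,0,0],[0,0,0,0,0,0]]])

```text
time_s: 12.4
position: [0.6679, -0.1127, 0.151]
tool_rot: [[-0.959, -0.284, 0.001], [-0.284, 0.959, -0.001], [-0.001, -0.001, -1.0]]
ft_force: [-3.2, 2.1, 7.8]
grip_width: 0.0002
```

Emit:
jog_arm(plan=[[[0,0,0.03,0,0,0],[0,0,0,0,0,0]]])

```text
time_s: 12.6
position: [0.6679, -0.1126, 0.1509]
tool_rot: [[-0.959, -0.284, 0.002], [-0.284, 0.959, -0.001], [-0.002, -0.001, -1.0]]
ft_force: [-5.1, 2.2, 13.2]
grip_width: -0.0
```

Emit:
jog_arm(plan=[[[0,0,-0.2,0,0,0],[0,0,-0.4,0,0,0],[0,0,-0.5,0,0,0],[0,0.3,-0.3,0,0,0],[0.2,0.6,-0.2,0,0,0],[0.3,0.9,0,0,0,0],[0.3,0.9,0,0,0,0],[0.3,0.9,0,0,0,0],[0.1,0.6,0,0,0,0],[0,0.3,0,0,0,0]]])

```text
time_s: 13.6
position: [0.5693, 0.0485, 0.2129]
tool_rot: [[-0.958, -0.286, -0.0], [-0.286, 0.958, 0.0], [0.0, 0.0, -1.0]]
ft_force: [0.0, -0.9, 0.3]
grip_width: -0.0001
```

```bash
python3 - <<'E'
from h import *
go(w([-.078,.045,.165]),RT)
im,d=snap('side','s8.png')
cv2.imwrite('pics/s8z.png',cv2.resize(im[100:300,240:450,::-1],None,fx=3.5,fy=3,interpolation=cv2.INTER_CUBIC))
vv,uu=np.mgrid[0:400,0:640];q=inst(deproj('side',uu,vv,d))*1000
m=(abs(q[...,0])<70)&(q[...,1]<-50)&(q[...,1]>-165)&(q[...,2]>135)&(q[...,2]<175)&(d>0)
r=q[m];print(len(r),np.polyfit(r[:,1],r[:,2],1),np.median(r[:,2]))
E
```

```text
t 13.6 pos [0.5693 0.0485 0.2129] inst [-82.2  40.1 212.9] F [-0.22 -0.84  0.33]
shift units [-0.1   0.12  1.2 ]
turn units [ 0.   -0.    0.01]
1728 [2.53328422e-03 1.50914017e+02] 150.58589899805136
```

View pics/s8z.png

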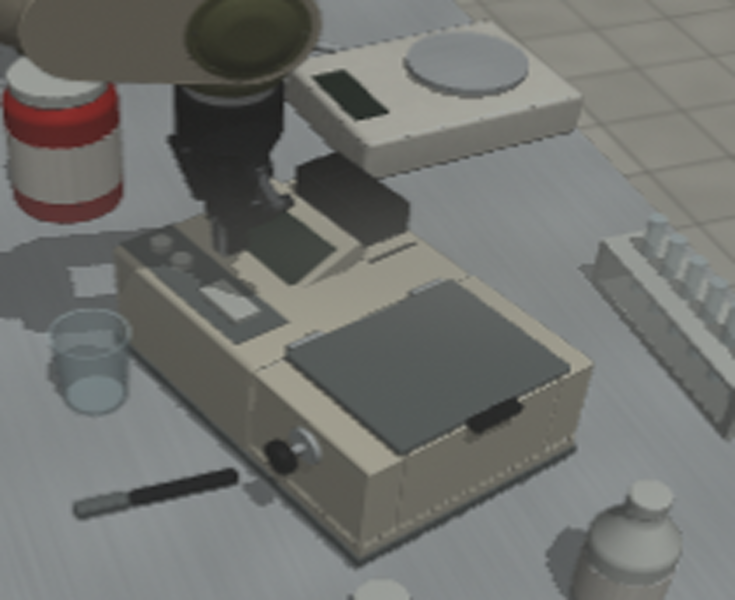

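Emit:
jog_arm(plan=[[[-0.05,0.06,0.3,0,0,0],[-0.05,0.06,0.4,0,0,0],[0,0,0.35,0,0,0],[0,0,0.2,0,0,0],[0,0,0.1,0,0,0],[0,0,0,0,0,0]]])

```text
time_s: 14.25
position: [0.5733, 0.0515, 0.1579]
tool_rot: [[-0.959, -0.284, -0.001], [-0.284, 0.959, 0.0], [0.001, 0.0, -1.0]]
ft_force: [-0.5, 0.4, 0.7]
grip_width: 0.0001
```

```bash
python3 - <<'E'
from h import *
go(w([-.078,.045,.145]),RT)
E
```

```text
t 14.25 pos [0.5733 0.0515 0.1579] inst [-77.5  41.8 157.9] F [-0.34  0.52  0.73]
shift units [0.01 0.08 0.32]
turn units [ 0.   -0.01 -0.01]
```

Emit:
jog_arm(plan=[[[0,0.08,0.06,0,0,0],[0,0,0.06,0,0,0],[0,0,0.06,0,0,0],[0,0,0.05,0,0,0],[0,0,0.04,0,0,0],[0,0,0,0,0,0]]])

```text
time_s: 14.85
position: [0.5723, 0.0552, 0.1478]
tool_rot: [[-0.959, -0.284, 0.0], [-0.284, 0.959, 0.0], [-0.0, 0.0, -1.0]]
ft_force: [-0.5, 1.1, 3.1]
grip_width: -0.0002
```

Emit:
jog_arm(plan=[[[0,0,0.04,0,0,0],[0,0,0.03,0,0,0],[0,0,0,0,0,0]]])

```text
time_s: 15.15
position: [0.5724, 0.0551, 0.1452]
tool_rot: [[-0.959, -0.284, 0.001], [-0.284, 0.959, 0.0], [-0.001, -0.0, -1.0]]
ft_force: [-1.4, 1.2, 4.4]
grip_width: 0.0001
```

Emit:
jog_arm(plan=[[[0,0,0.03,0,0,0],[0,0,0,0,0,0]]])

```text
time_s: 15.35
position: [0.5724, 0.0551, 0.1449]
tool_rot: [[-0.959, -0.284, 0.001], [-0.284, 0.959, -0.0], [-0.001, -0.001, -1.0]]
ft_force: [-3.6, 1.4, 11.6]
grip_width: -0.0002
```

Emit:
jog_arm(plan=[[[0,0,0.03,0,0,0],[0,0,0,0,0,0],[0,0,0,0,0,0]]])

```text
time_s: 15.65
position: [0.5724, 0.0551, 0.1448]
tool_rot: [[-0.959, -0.284, 0.002], [-0.284, 0.959, -0.0], [-0.002, -0.001, -1.0]]
ft_force: [-6.7, 1.2, 20.1]
grip_width: 0.0002
```

Bottomed at 0.1448 m with force well above 5 N. Release and back away.

Emit:
jog_arm(plan=[[[0,0,-0.2,0,0,0],[0,0,-0.4,0,0,0],[0,0,-0.8,0,0,0],[0,0,-0.8,0,0,0],[0.3,0,-0.8,0,0,0],[0.7,0,-0.4,0,0,0],[0.8,0,0,0,0,0],[0.8,0,0,0,0,0],[0.6,0,0,0,0,0],[0.3,0,0,0,0,0]]])

```text
time_s: 16.65
position: [0.4365, 0.015, 0.2785]
tool_rot: [[-0.959, -0.284, -0.0], [-0.284, 0.959, -0.0], [0.0, -0.0, -1.0]]
ft_force: [0.8, 0.3, -0.2]
grip_width: -0.0003
```

Emit:
jog_arm(plan=[[[0,0,0,0,0,0],[0,0,0,0,0,0]]])

```text
time_s: 16.85
position: [0.4388, 0.0152, 0.2785]
tool_rot: [[-0.959, -0.284, 0.0], [-0.284, 0.959, -0.0], [-0.0, -0.0, -1.0]]
ft_force: [0.3, 1.1, -1.0]
grip_width: 0.0003
```

```bash
python3 - <<'E'
from h import *
go(w([-.078,.045,.165]),RT)
im,d=snap('side','s9.png')
im2,d2=snap('top','t9.png')
vv,uu=np.mgrid[0:400,0:640];q=inst(deproj('side',uu,vv,d))*1000;q2=inst(deproj('top',uu,vv,d2))*1000
for n,Q,D in(('side',q,d),('top',q2,d2)):
    for nm,b in dict(key=(-86,-70,25,65),ra=(-82,-74,108,116),rb=(-82,-74,138,146),lid=(-70,70,-160,-50)).items():
        m=(Q[...,0]>b[0])&(Q[...,0]<b[1])&(Q[...,1]>b[2])&(Q[...,1]<b[3])&(Q[...,2]>136)&(Q[...,2]<175)&(D>0)
        print(n,nm,m.sum(),np.median(Q[m][:,2]) if m.any() else None)
m=(q2[...,0]<-112)&(q2[...,0]>-200)&(abs(q2[...,1]+100)<25)&(q2[...,2]>95)&(d2>0)
if m.any():print('knob min x',np.percentile(q2[m][:,0],[0,5]))
P=deproj('top',uu,vv,d2)
for nm in['vial','beaker','marker','reagent','cell_box','big_jar']:
    k=spotter.trace('top',nm)
    if k:
        print(nm,k[0]['rect'],round(k[0]['score'],2))
E
```

```text
t 16.85 pos [0.4388 0.0152 0.2785] inst [-216.8   45.3  278.5] F [ 0.63  0.93 -1.  ]
shift units [-3.47 -0.    2.84]
turn units [-0.  0. -0.]
side key 60 150.3350221106777
side ra 8 150.60441224954434
side rb 6 151.89621386305902
side lid 1644 150.54465821113928
top key 132 150.84371573753145
top ra 14 151.5948670253962
top rb 13 150.83219360584425
top lid 3123 151.04228271301872
knob min x [-140.14292247 -139.26602002]
vial [425.2, 200.9, 451.0, 214.8] 0.87
beaker [290.5, 245.0, 315.7, 277.3] 0.81
marker [355.1, 223.7, 362.1, 278.0] 0.71
reagent [428.9, 116.8, 469.3, 147.8] 0.94
cell_box [258.2, 136.7, 305.6, 170.5] 0.71
big_jar [133.1, 213.8, 196.3, 265.3] 0.61
```

View pics/s9.png

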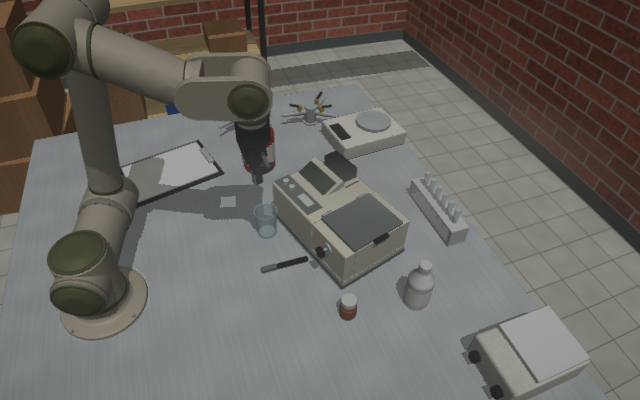

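View pics/t9.png

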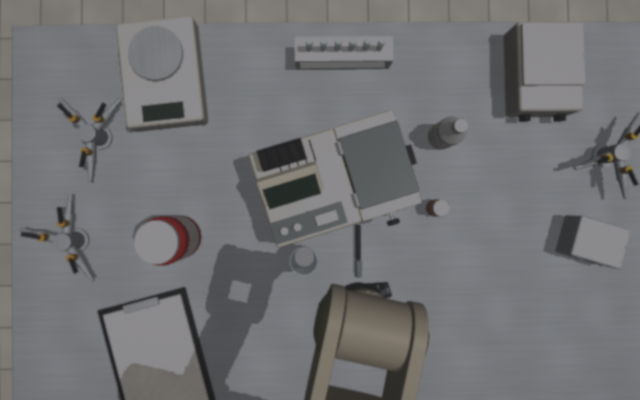

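Everything is in place: knob face at −140 mm, lid flat at 151 mm, keys up, bystanders unmoved.

```bash
python3 -c "
from h import *
print(close_job())"
```

```text
the job is handed in; nothing more can be done
None
```

The spectrophotometer is ready for its zero reading, and I handed the job in at about 17 s of the 48 s allowed. I worked with the gripper shut, in this order:

1. **Rod:** I pushed the cell-changer rod about 30 mm in, to its stop. It took about 3 N to slide, and I pressed to about 20 N at the stop to be sure it was home.
2. **Lid:** I swung it down along its arc with about 3 N until it was shut, then pressed to about 14 N to confirm it would go no further.
3. **Long key:** I pressed it to its bottom, with the fingertip at 145 mm and about 20 N, then released it.

Last checks, with the arm clear of everything:
- **Rod:** the knob face stands at −140 mm, which is fully in.
- **Lid:** it lies flat at 151 mm, which is shut.
- **Keys:** the long key is back up at about 151 mm, and both round keys are up.
- **Things standing around:** in the top view the bottle, beaker, vial, marker, box and jar are within a few pixels of where they started.

No check failed. In the first side view the networks did not find the lid or the long key, so I located both from the top camera instead.

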